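# Dock a sample tube in the inclined code reader and start the reading

### The arm

A 6-joint arm with a two-finger parallel gripper is mounted at the origin on a cart in front of the work surface, level with it; the furniture and walls round the work are solid. World frame = base frame: x ahead of the robot, y to its left, z up, the work surface at z = 0. Lengths are in m, angles in rad, forces in N, time in s.
With the tool pointing down it reaches from about 0.4 to 0.825 m from the base axis. Payload 7 kg.
Tool frame: the origin (TCP) lies at the centre of the arm's flange, where the gripper is bolted on; the fingertips stand 178 mm ahead of it and the grasp point (between the pads) lies 159 mm ahead of it; z points along the fingers, y is the line along which they close (so a half turn about z gives the same grasp; the last joint's range is limited). The gripper opens to 88 mm and grips with 3 to 60 N. Pads are 19 mm wide; open, the fingers measure 130 mm over their backs; the gripper's body (78 mm by 193 mm) begins 47 mm behind the grasp point.
Start: joints at [1.531, 0.359, 0.012, 0, -1.224, -0.288], TCP at [0.217, 0.639, 0.405] pointing down, gripper open.
Joint ranges: [-3.07, 3.07], [-1.43, 2.12], [-1.02, 1.25], [-3.03, 1.67], [-3.05, -0], [-3.03, 3.03]. Speed limits (rad/s): [2.39, 2.39, 3.01, 3.14, 3.14, 3.14].

### API

Orientations are given as a unit quaternion [x, y, z, w].
In Python, from station import monitor, imaging, ticket, spotter gives the robot as it stands.
- The arm moves only by the shell command python3 -m crank 'ROWS' [OPENING]. ROWS is JSON, a list of rows, each an object with "slide": the shift along the tool's x, y, z in cm, a list of three; "yaw": the turn about the tool's z in degrees. In form: [{"slide": [x, y, z], "yaw": yaw}, ...]. A call has 1 to 12 rows; each row shifts and turns the commanded pose from where the row before left it, along the tool's axes as they then stand; what a row does not reach is not made up. A row lasts 1/8 s, in which the tool goes at most 62.5 mm and 10.7 degrees, less where a joint would pass 70% of its speed; a pose out of reach is approached as far as the arm can. A call is refused whole if a number of a shift passes 6.25 or a number of a turn 10.7, either way. A call with a gripper value outside its range is refused whole. OPENING is the opening, from 0 (shut) to 1 (fully open), set as the call begins (- or left out, the last holds). The fingers move at their own pace and stop on an object; the grip force is fixed at half the most. Time passes only in rows, so rows that do not move let the fingers close. It gives the time, the measured TCP pose, the force, the opening and the grip force at its end, in the units of the state.
- monitor.sense(): the state, without advancing time (a new reading comes with each control period).
- imaging.read_camera(name): name is "scene" or "top"; returns the picture (400x640x3 uint8, red, green, blue); there is no depth.
- imaging.camera_params(name): a dict with "camera_matrix" (3x3 intrinsics, pixels), "k1" (the pictures are not rectified: a ray, as slopes to the right and down, at radius r is drawn at 1 + k1 r^2 times it, then the intrinsics apply), "R" (3x3) and "t" (3): a world point X has camera coordinates R X + t. Camera axes: x right, y down, z forward; pixel columns grow to the right and rows downward; lengths in m; the calibration is good to about 2 mm. A picture is of the moment at which its call begins. camera_params takes no time and is no camera call.
- ticket.finish_job(): hands the job in; it is judged then, once.
Trained networks look in the newest picture that a camera, given by its name, has taken for a name from the list of things; names that differ only in an ending like _2 or _b are one class to them, and where a whole thing is asked for, a point or a joint stands for the part that bears it (a point fixed in the world has none). Each returns a list of dicts, best first, with "p" (0 to 1); they miss things now and then, are a little off and sometimes report something else, mostly with a low value. They report only what shows in the picture. A call takes as long as a camera call.
- spotter.search_frame(target, camera): "at" ([column, row] in pixels, amid what is visible of it).
The state is a dict: "time": time; "joint_pos": joint angles; "qvel": joint speeds; "joint_efforts": joint torques, N m; "position": TCP position; "ee_rot": TCP orientation; "wrist_force": force on the tool from outside, world axes, zero at the start; "ft_torque": the same for the moment, N m; "opening": finger opening in m; "grasp_force": force on a finger pad.
Only numpy, scipy, OpenCV 4.12 (cv2) and the standard library are available. Lean on these libraries where they do the work, as an engineer would, in place of code of your own. Each camera call takes 0.05 s, during which the arm holds its last target. There are 200 camera calls.

### The job

Using only the fingertips, roll the yellow-capped sample tube up the sloped gutter of the reading station, gently, until it meets the stops at the top and the spring catch comes up behind it so that it cannot roll back. Then, with the tube docked, press the green key on the reader all the way down and let it go. Do not pick the tube up, and leave the other things on the bench alone.

Things in the scene. Friction and masses are not known exactly. Their poses are not given: they have to be found in the camera images.
- gutter: sloped gutter of the reading station (fixed in place, pose varies): two 4 mm steel rails at y = +-31 mm between aluminium side walls (inner faces y = +55.5 and -40.5 mm, tops 8 mm above the rails). Rises at 12 deg. Open between the rails (58 mm clear) and at the front. Origin: on the rail tops, midway between the rails, at the front lips; x uphill along the rails, y left, z square to the rails
- tube_mid (a point): middle of the lying tube's clear body, on its axis, 39 mm from the closed end (z axis toward the cap). Loose, about 18 g, rolls freely. Body 12.4 mm thick, 78 mm long; yellow cap 15 mm long, 15 mm thick, on the left. Waits against the front lips (x = 6 mm in the gutter's frame, axis 6 mm above the rails); at the top stops x = 107 mm; resting back against the raised catch x = 94 mm
- catch (a joint): spring catch, rad: 0 = up (rest), 0.5 = fully down. Two dark teeth beside the rails (y = +-35.5 mm), 7 mm high above the rails, sloping downhill, upright uphill face at gutter x = 88 mm. A tube pushed uphill presses them down (about 0.2 rad, 0.2 N) or rides over them; once its middle is past x = 100 mm they are up behind it
- read_key_top (a point): centre of the top face of the round green push key on top of the reader head, 28 mm in diameter, about 0.11 m above the worktop, facing straight up
- read_key (a joint): travel of the green key, m: 0 = up, 0.006 = fully down (about 4 N); it springs back
- dropper: dropper bottle with blue label and cap, 37 x 37 x 100 mm, standing left of the station (loose); origin at the centre of its underside
- petri: closed clear petri dish, 61 mm in diameter, 14 mm high, left of the station (loose); origin at the centre of its underside
- forceps: steel forceps, 21 x 124 x 10 mm, lying right of the station (loose); origin at the centre of the underside
- eraser: white and blue eraser, 21 x 42 x 12 mm, right of the station (loose); origin at the centre of its underside
- front_lip (a point): midway between the front lips, at rail height (gutter x = 0, about 36 mm above the worktop). A lip 8 mm high on each rail holds the waiting tube; between and before them all is open, so a closed finger pair can come down in front of the tube and follow it uphill between the rails
- top_stop (a point): midway between the top stops, at rail height (gutter x = 113 mm, about 60 mm above the worktop): a post 14 mm high on each rail ends the tube's travel. From about 12 mm beyond it stands the white reader head, 93 mm high
- catch_shaft (a point): middle of the catch's 6 mm cross shaft, which spans the gutter at x = 50 mm, 18 mm below the rail tops (shaft parallel to y); fingertips passing here must stay less than 14 mm below the rail tops

How it is judged:
By the outcome, as a careful person would: the job done as asked, in the order asked, and still so for the second after the job is handed in, with the robot touching nothing.
It also fails if it takes over 38 s, if anything falls off the work surface, if the arm or the gripper's body presses on something with over 40 N, if the wrist force passes 120 N, or if a joint passes its speed limit or range.

## Working session

There is one attempt and no reset: what is moved stays moved. The work goes in short steps, Python scripts to look and compute and a shell command to move; the robot and the scene stay as the last step left them, time stands still between calls to the robot, and variables do not carry over. Pictures are saved under pics/ and viewed, at most 10 in all, crops included, and the job is handed in when it is done.

```bash
mkdir -p pics; ls; cat > h.py <<'E'
import numpy as np, cv2
from station import monitor, imaging, ticket, spotter
def snap(cam,fn,crop=None,scale=1):
    im=imaging.read_camera(cam)
    if crop: im=im[crop[1]:crop[3],crop[0]:crop[2]]
    if scale!=1: im=cv2.resize(im,None,fx=scale,fy=scale,interpolation=cv2.INTER_CUBIC)
    cv2.imwrite('pics/'+fn,im[:,:,::-1])
def ray(cam,uv):
    p=imaging.camera_params(cam);K=np.array(p['camera_matrix']);R=np.array(p['R']);t=np.array(p['t'])
    d=np.linalg.inv(K)@[uv[0],uv[1],1]; d=d[:2]; s=d.copy()
    for _ in range(30): s=d/(1+p['k1']*(s@s))
    v=R.T@np.array([s[0],s[1],1]); return -R.T@t, v/np.linalg.norm(v)
def atz(cam,uv,z):
    c,v=ray(cam,uv); return c+v*(z-c[2])/v[2]
def proj(cam,X):
    p=imaging.camera_params(cam);K=np.array(p['camera_matrix'])
    x=np.array(p['R'])@X+np.array(p['t']); s=x[:2]/x[2]; s=s*(1+p['k1']*(s@s)); return (K@[s[0],s[1],1])[:2]
def tri(a,b):
    A=np.zeros((3,3));B=np.zeros(3)
    for c,v in (a,b):
        P=np.eye(3)-np.outer(v,v);A+=P;B+=P@c
    X=np.linalg.solve(A,B); return X,[np.linalg.norm((np.eye(3)-np.outer(v,v))@(X-c)) for c,v in (a,b)]
E
python3 - <<'E'
from h import *
np.set_printoptions(precision=4,suppress=True)
snap('scene','s0.png');snap('top','t0.png')
print(monitor.sense())
for c in('scene','top'): print(c,ray(c,[320,200]))
for n in ['tube_mid','read_key_top','front_lip','top_stop','catch_shaft','gutter']:
    d={}
    for c in('scene','top'):
        r=spotter.search_frame(n,c); print(n,c,[(np.round(q['at'],1),round(q['p'],2)) for q in r[:2]])
        if r:d[c]=ray(c,r[0]['at'])
    if len(d)==2: print('  ',tri(d['scene'],d['top']))
E
```

```text
pics
{'time': 0.1, 'joint_pos': array([ 1.5311,  0.3593,  0.0112, -0.0003, -1.2241, -0.2881]), 'qvel': array([-0.002 , -0.0018,  0.0019,  0.0024, -0.0003, -0.0001]), 'joint_efforts': array([ -0.0006, -58.4163,  29.3754,   7.0154,   0.0102,  -0.0001]), 'position': array([0.2173, 0.6389, 0.4038]), 'ee_rot': array([ 0.9866, -0.1632, -0.    ,  0.0007]), 'wrist_force': array([ 0.9844, -0.0328,  0.5092]), 'ft_torque': array([-0.0052, -0.0374,  0.0105]), 'grasp_force': 0.0, 'opening': 0.08757034001884201}
scene (array([ 0.1573, -0.3672,  0.8654]), array([ 0.4532,  0.4652, -0.7604]))
top (array([0.5513, 0.0818, 1.0784]), array([ 0.0481, -0.0066, -0.9988]))
tube_mid scene [(array([312.1, 237.5]), 0.65)]
tube_mid top [(array([326.2, 221.6]), 0.79)]
   (array([0.5502, 0.0631, 0.0376]), [np.float64(0.0017951665666419952), np.float64(0.001795166566642209)])
read_key_top scene [(array([353.6, 189.3]), 0.47)]
read_key_top top [(array([426.4, 219.4]), 0.43)]
   (array([ 0.5389, -0.0835,  0.3476]), [np.float64(0.016184853115679243), np.float64(0.016184853115679156)])
front_lip scene [(array([326.9, 231.5]), 0.88), (array([313.1, 238.8]), 0.53)]
front_lip top [(array([346.3, 198.5]), 0.83)]
   (array([0.5887, 0.0272, 0.0645]), [np.float64(0.0172852614463948), np.float64(0.01728526144639487)])
top_stop scene [(array([326.8, 227.7]), 0.76)]
top_stop top [(array([344.4, 197.6]), 0.91)]
   (array([0.5911, 0.0314, 0.0737]), [np.float64(0.01632428652513792), np.float64(0.01632428652513782)])
catch_shaft scene [(array([323.7, 221.4]), 0.6)]
catch_shaft top [(array([346.1, 201. ]), 0.85)]
   (array([0.581 , 0.0308, 0.1095]), [np.float64(0.017393715460625073), np.float64(0.01739371546062504)])
gutter scene [(array([324.2, 226.4]), 0.56)]
gutter top [(array([343. , 201.4]), 0.56)]
   (array([0.5833, 0.0345, 0.0832]), [np.float64(0.015075623015119492), np.float64(0.01507562301511952)])
```

View pics/s0.png

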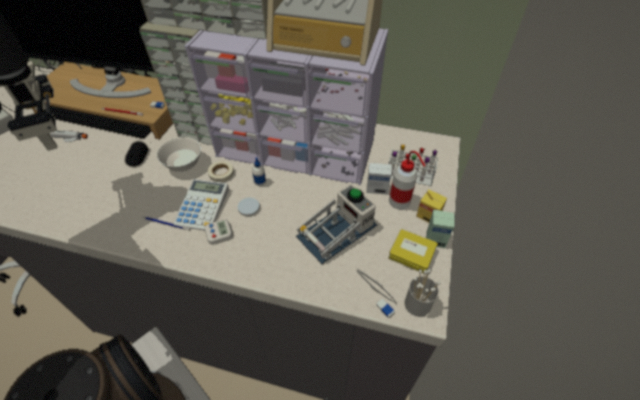

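View pics/t0.png

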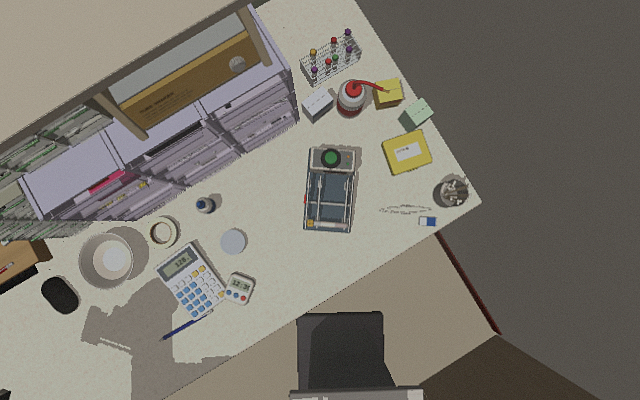

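The station is at about top (330,190) and scene (337,225). The green key is at top (331,157) and scene (355,194), so the network's top-camera hit for the key was wrong. I'll zoom in.

```bash
python3 - <<'E'
from h import *
np.set_printoptions(precision=4,suppress=True)
snap('top','t1.png',(290,135,370,245),5.4);snap('scene','s1.png',(285,180,385,265),7)
print(tri(ray('scene',[355,194]),ray('top',[331,157.5])))
E
```

```text
(array([0.6893, 0.0498, 0.1037]), [np.float64(0.000583378540808346), np.float64(0.0005833785408084003)])
```

View pics/t1.png

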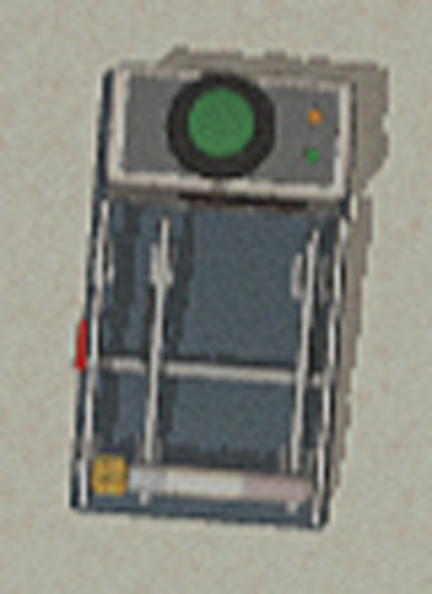

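View pics/s1.png

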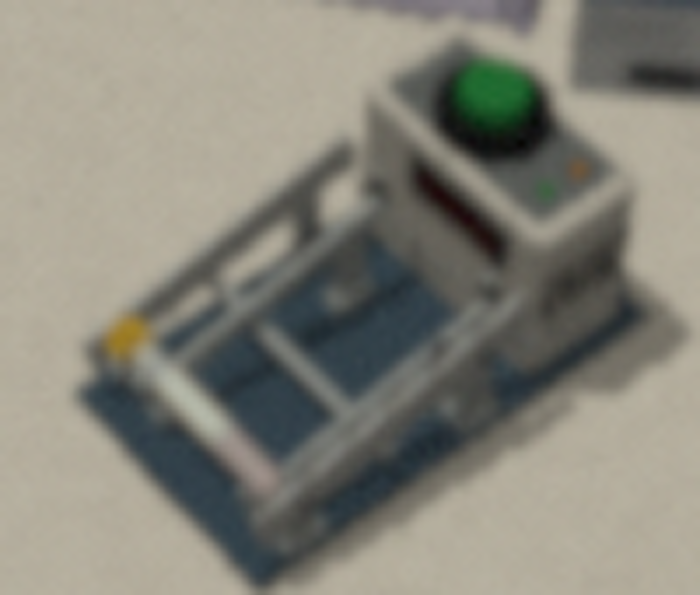

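Top crop: tube runs from cap (92,474) to closed end (314,491). Left rail (147,500)–(165,220), right rail (292,510)–(315,232), key centre (221,123). In the scene crop, the key is at (492,88), the cap at (128,338) and the closed end at (268,485). I'll fit the gutter pose.

```bash
cat >> h.py <<'E'
def T(u,v): return [290+u/5.4-.0,135+v/5.4]
def S(u,v): return [285+u/7,180+v/7]
E
python3 - <<'E'
from h import *
from scipy.optimize import least_squares
np.set_printoptions(precision=4,suppress=True)
s12,c12=np.sin(np.radians(12)),np.cos(np.radians(12))
def G(p,q): # gutter frame -> world
    x,y,z=q; h=x*c12-z*s12; w=.036+p[3]+x*s12+z*c12
    c,s=np.cos(p[2]),np.sin(p[2]); return np.array([p[0]+c*h-s*y,p[1]+s*h+c*y,w])
obs=[('top',T(92,474),(.006,.054,.006)),('top',T(314,491),(.006,-.039,.006)),
('top',T(165,220),(.115,.031,0.007)),('top',T(315,232),(.115,-.031,0.007)),
('top',T(116,363),(.05,.052,-.018)),('top',T(318,379),(.05,-.039,-.018)),
('scene',S(111,330),(.006,.054,.006)),('scene',S(268,485),(.006,-.039,.006))]
f=lambda p:np.concatenate([proj(c,G(p,q))-uv for c,uv,q in obs])
r=least_squares(f,[.57,.04,-.06,0],x_scale=[.1,.1,1,.01],loss='soft_l1');p=r.x;p0=p
print(p,np.degrees(p[2]));print(f(p).reshape(-1,2))
for n,q in dict(lip=(0,0,0),mid=(.006,0.0,.006),stop=(.113,0,0),shaft=(.05,0,-.018),docked=(.107,0,.006)).items(): print(n,G(p,q))
print('tube', tri(ray('scene',S(200,410)),ray('top',T(208,482))))
key=atz('top',T(221,123),.11);print('key',key,atz('scene',S(492,88),.11))
s=monitor.sense();print(s['position'],s['joint_pos'])
q=s['ee_rot'];from scipy.spatial.transform import Rotation as Ro
R=Ro.from_quat(q).as_matrix();print(R)
E
```

```text
[ 0.5397  0.0522 -0.0976  0.002 ] -5.59350792344495
[[ 0.1242  0.1472]
 [-0.2158 -0.0197]
 [ 0.2136  0.397 ]
 [ 0.0737  0.2388]
 [-1.7534 -0.0124]
 [ 0.0873 -0.0796]
 [ 0.3066 -0.8381]
 [ 0.8485  0.667 ]]
lip [0.5397 0.0522 0.038 ]
mid [0.5443 0.0517 0.0451]
stop [0.6497 0.0414 0.0615]
shaft [0.5921 0.047  0.0308]
docked [0.6427 0.0421 0.0661]
tube (array([0.5458, 0.0565, 0.0438]), [np.float64(0.0006070971960850299), np.float64(0.0006070971960849266)])
key [0.6883 0.0498 0.11  ] [0.6886 0.0495 0.11  ]
[0.2173 0.639  0.4047] [ 1.5311  0.3586  0.0119  0.     -1.2241 -0.2881]
[[ 0.9468 -0.3219  0.    ]
 [-0.3219 -0.9468 -0.    ]
 [ 0.     -0.     -1.    ]]
```

```bash
python3 -m crank '[{"slide":[0,0,0],"yaw":-6.6},{"slide":[0,0,0],"yaw":-6.6},{"slide":[2.95,4.6,0],"yaw":0},{"slide":[2.95,4.6,0],"yaw":0},{"slide":[2.95,4.6,0],"yaw":0},{"slide":[2.95,4.6,0],"yaw":0},{"slide":[2.95,4.6,0],"yaw":0},{"slide":[2.95,4.6,0],"yaw":0},{"slide":[2.95,4.6,0],"yaw":0},{"slide":[2.95,4.6,0],"yaw":0},{"slide":[2.95,4.6,0],"yaw":0},{"slide":[2.95,4.6,0],"yaw":0}]' 0
```

```text
time: 2.3
position: [0.4667, 0.1508, 0.4052]
ee_rot: [0.999, -0.048, 0.0, -0.0]
wrist_force: [0.7, 0.3, 0.7]
opening: 0.0004
grasp_force: 0.0
```

```bash
cat >> h.py <<'E'
from scipy.spatial.transform import Rotation as Ro
# gutter fit: x dir, tube axis start
def go(X,yawdeg=-5.6):
    s=monitor.sense();R=Ro.from_quat(s['ee_rot']).as_matrix()
    print('t',round(s['time'],2),'tcp',s['position'].round(4),'yaw',np.degrees(np.arctan2(R[1,0],R[0,0])).round(2),'tilt',R[:,2].round(4),'F',s['wrist_force'].round(1),'open',round(s['opening'],4))
    print('slide cm',(R.T@(np.array(X)-s['position'])*100).round(2))
E
python3 -c "
from h import *
go([.5165,.0544,.26])"
```

```text
t 2.3 tcp [0.4667 0.1508 0.4052] yaw -5.56 tilt [ 1.e-03  7.e-04 -1.e+00] F [0.7 0.3 0.7] open 0.0004
slide cm [ 5.88  9.13 14.51]
```

```bash
python3 -m crank '[{"slide":[2.9,4.6,2],"yaw":0},{"slide":[3,4.5,2],"yaw":0},{"slide":[0,0,4],"yaw":0},{"slide":[0,0,4],"yaw":0},{"slide":[0,0,2.5],"yaw":0},{"slide":[0,0,0],"yaw":0},{"slide":[0,0,0],"yaw":0}]'
python3 - <<'E'
from h import *
snap('top','t2.png',(290,135,370,245),5.4);snap('scene','s2.png',(285,180,385,265),7)
go([.5165,.0544,.215])
E
```

```text
time: 3.18
position: [0.5166, 0.0565, 0.2608]
ee_rot: [0.999, -0.048, 0.001, -0.0]
wrist_force: [-0.5, -1.3, 0.1]
opening: 0.0007
grasp_force: 0.0
t 3.27 tcp [0.5166 0.0565 0.2611] yaw -5.56 tilt [ 0.0024  0.001  -1.    ] F [-0.6  0.1 -0.3] open 0.0005
slide cm [0.   0.22 4.61]
```

View pics/s2.png

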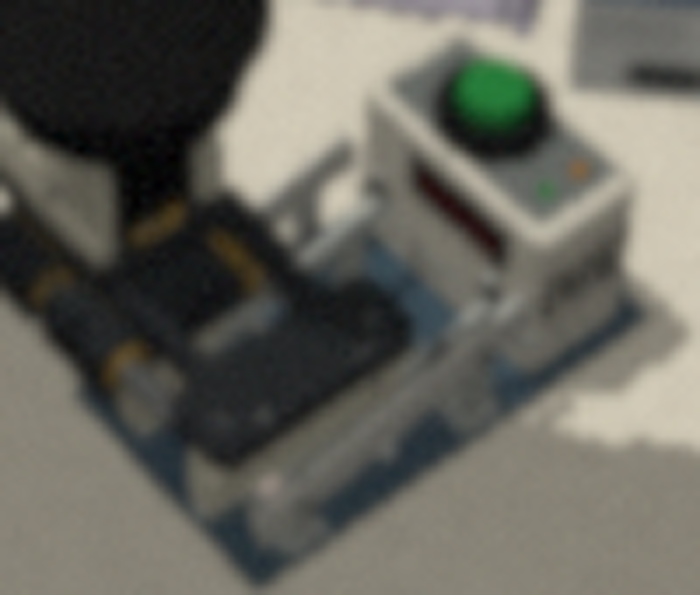

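The closed fingers are in front of the tube, with the tube's closed end still visible at crop (268,485) by the right wall. Next I descend.

```bash
python3 -m crank '[{"slide":[0,0.2,1],"yaw":0},{"slide":[0,0,1.5],"yaw":0},{"slide":[0,0,1.5],"yaw":0},{"slide":[0,0,0.6],"yaw":0},{"slide":[0,0,0],"yaw":0}]'
python3 -c "
from h import *
go([.5165,.0544,.215])"
```

```text
time: 3.9
position: [0.5157, 0.0542, 0.2128]
ee_rot: [0.999, -0.049, -0.001, 0.0]
wrist_force: [0.5, 0.1, 0.3]
opening: 0.0003
grasp_force: 0.0
t 3.9 tcp [0.5157 0.0542 0.2128] yaw -5.58 tilt [-1.5e-03 -8.0e-04 -1.0e+00] F [0.5 0.1 0.3] open 0.0003
slide cm [ 0.07 -0.03 -0.22]
```

```bash
python3 -m crank '[{"slide":[0.4,0,0],"yaw":0},{"slide":[0.4,0,0],"yaw":0},{"slide":[0.4,0,-0.05],"yaw":0},{"slide":[0.4,0,-0.085],"yaw":0},{"slide":[0.4,0,-0.085],"yaw":0},{"slide":[0.4,0,-0.085],"yaw":0},{"slide":[0.4,0,-0.085],"yaw":0},{"slide":[0.4,0,-0.085],"yaw":0},{"slide":[0.4,0,-0.085],"yaw":0},{"slide":[0.4,0,-0.085],"yaw":0},{"slide":[0.4,0,-0.085],"yaw":0},{"slide":[0.4,0,-0.085],"yaw":0}]'
python3 - <<'E'
from h import *
snap('scene','s3.png',(285,180,385,265),7)
go([.5165+.109*.9952,.0544-.109*.0976,.2365])
E
```

```text
time: 5.4
position: [0.5639, 0.0495, 0.2219]
ee_rot: [0.999, -0.049, -0.0, -0.0]
wrist_force: [-1.7, -0.8, 2.5]
opening: 0.0007
grasp_force: 0.9
t 5.45 tcp [0.5645 0.0496 0.222 ] yaw -5.57 tilt [ 7.e-04  1.e-04 -1.e+00] F [ 0.3 -0.2  0.4] open 0.0006
slide cm [ 6.08 -0.01 -1.45]
```

View pics/s3.png

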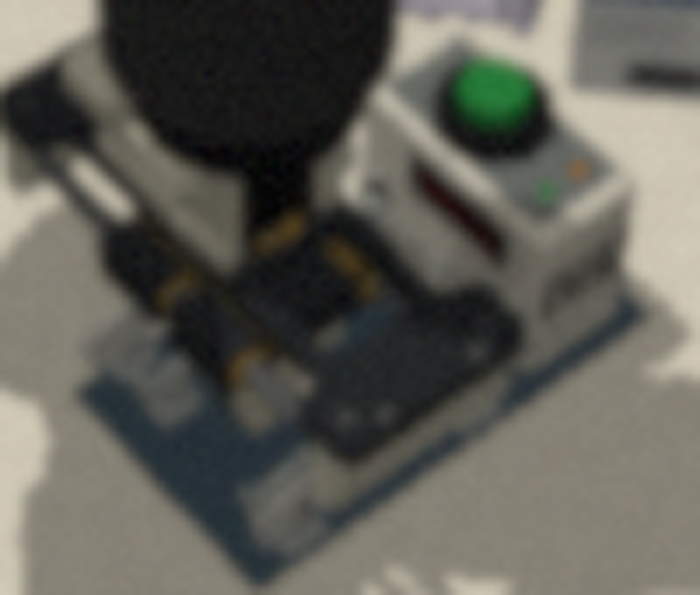

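The tube has left the lips: its closed end is gone from (268,485), so it is rolling ahead of the fingers. I'll continue.

```bash
python3 -m crank '[{"slide":[0.4,0,-0.09],"yaw":0},{"slide":[0.4,0,-0.09],"yaw":0},{"slide":[0.4,0,-0.09],"yaw":0},{"slide":[0.4,0,-0.09],"yaw":0},{"slide":[0.4,0,-0.09],"yaw":0},{"slide":[0.4,0,-0.09],"yaw":0},{"slide":[0.4,0,-0.09],"yaw":0},{"slide":[0.4,0,-0.09],"yaw":0},{"slide":[0.4,0,-0.09],"yaw":0},{"slide":[0.4,0,-0.09],"yaw":0},{"slide":[0.4,0,-0.09],"yaw":0}]'
python3 - <<'E'
from h import *
go([.5165+.109*.9952,.0544-.109*.0976,.2365])
E
```

```text
time: 6.82
position: [0.6077, 0.0452, 0.2318]
ee_rot: [0.999, -0.049, -0.0, 0.0]
wrist_force: [-0.9, 0.5, 1.3]
opening: 0.0005
grasp_force: 0.5
t 6.83 tcp [0.6077 0.0452 0.2318] yaw -5.58 tilt [-1.e-04 -0.e+00 -1.e+00] F [-0.9  0.5  1.3] open 0.0005
slide cm [ 1.74 -0.02 -0.47]
```

```bash
python3 -m crank '[{"slide":[0.3,0,-0.065],"yaw":0},{"slide":[0.3,0,-0.065],"yaw":0},{"slide":[0.3,0,-0.065],"yaw":0},{"slide":[0.3,0,-0.065],"yaw":0},{"slide":[0.2,0,-0.05],"yaw":0},{"slide":[0,0,0],"yaw":0}]'; python3 -m crank '[{"slide":[0.1,0,-0.02],"yaw":0},{"slide":[0.1,0,-0.02],"yaw":0},{"slide":[0,0,0],"yaw":0}]'
```

```text
time: 7.58
position: [0.6216, 0.0439, 0.2348]
ee_rot: [0.999, -0.049, 0.0, -0.0]
wrist_force: [-0.6, 0.2, 0.2]
opening: 0.0003
grasp_force: 0.0
time: 7.95
position: [0.6234, 0.0437, 0.2352]
ee_rot: [0.999, -0.049, 0.0, -0.0]
wrist_force: [-1.4, -0.0, 0.1]
opening: 0.0001
grasp_force: 0.2
```

Nearly there. I'll go in small steps, watching the force.

```bash
python3 -m crank '[{"slide":[0.1,0,-0.02],"yaw":0},{"slide":[0.1,0,-0.02],"yaw":0},{"slide":[0,0,0],"yaw":0}]'; python3 -m crank '[{"slide":[0.1,0,-0.02],"yaw":0},{"slide":[0,0,0],"yaw":0}]'
python3 - <<'E'
from h import *
snap('scene','s4.png',(285,180,385,265),7)
snap('top','t4.png',(290,135,370,245),5.4)
for c in('scene','top'):print([(q['at'],q['p']) for q in spotter.search_frame('tube_mid',c)[:2]])
E
```

```text
time: 8.32
position: [0.6254, 0.0435, 0.2357]
ee_rot: [0.999, -0.049, 0.0, -0.0]
wrist_force: [-1.6, 0.7, 0.2]
opening: 0.0
grasp_force: 0.3
time: 8.57
position: [0.6263, 0.0434, 0.2358]
ee_rot: [0.999, -0.049, -0.0, 0.0]
wrist_force: [-0.8, 0.9, -0.3]
opening: 0.0001
grasp_force: 0.5
[]
[]
```

View pics/s4.png

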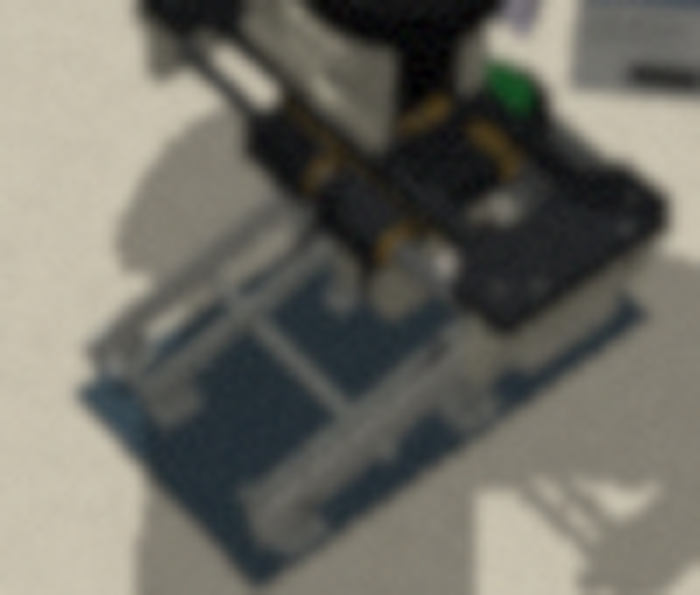

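The tube is hidden behind the gripper and the estimate puts it within about 1 mm of the stops. I'll keep going in 1 mm steps until the contact force rises.

```bash
python3 -m crank '[{"slide":[0.1,0,-0.02],"yaw":0},{"slide":[0,0,0],"yaw":0}]'; python3 -m crank '[{"slide":[0.1,0,-0.02],"yaw":0},{"slide":[0,0,0],"yaw":0}]'
```

```text
time: 9.02
position: [0.6268, 0.0434, 0.2357]
ee_rot: [0.999, -0.049, -0.001, 0.0]
wrist_force: [-4.5, 2.9, 1.6]
opening: 0.0004
grasp_force: 2.5
time: 9.28
position: [0.6272, 0.0433, 0.2356]
ee_rot: [0.999, -0.049, -0.002, 0.0]
wrist_force: [-7.6, 3.8, 2.1]
opening: 0.0001
grasp_force: 3.8
```

Firm contact at the stops (−7.6 N). I'll back off, rise and look.

```bash
python3 -m crank '[{"slide":[-0.3,0,0],"yaw":0},{"slide":[-1,0,0],"yaw":0},{"slide":[-2,0,0],"yaw":0},{"slide":[-3,0,-3],"yaw":0},{"slide":[-3,0,-4],"yaw":0},{"slide":[-3,0,-4],"yaw":0},{"slide":[0,0,-2],"yaw":0},{"slide":[0,0,0],"yaw":0}]'
python3 - <<'E'
from h import *
a=imaging.read_camera('scene')[180:265,285:385];b=imaging.read_camera('top')[135:245,290:370]
a=cv2.resize(a,(468,398),interpolation=2);b=cv2.resize(b,(324,446),interpolation=2)
o=np.zeros((446,800,3),np.uint8);o[:398,:468]=a;o[:446,470:794]=b
cv2.imwrite('pics/c5.png',o[:,:,::-1])
r={c:[q for q in spotter.search_frame('tube_mid',c)[:1]] for c in('scene','top')};print(r)
go([.6885,.0497,.13+.178])
E
```

```text
time: 10.28
position: [0.5058, 0.0553, 0.3686]
ee_rot: [0.999, -0.048, 0.003, -0.001]
wrist_force: [0.9, -0.7, -0.4]
opening: 0.0005
grasp_force: 0.0
{'scene': [{'at': [340.9, 219.1], 'p': 0.44}], 'top': [{'at': [331.8, 185.5], 'p': 0.65}]}
t 10.47 tcp [0.5057 0.055  0.3652] yaw -5.6 tilt [-1.3e-03 -5.0e-04 -1.0e+00] F [ 0.9  0.  -0.3] open -0.0
slide cm [18.25 -1.26  5.7 ]
```

View pics/c5.png

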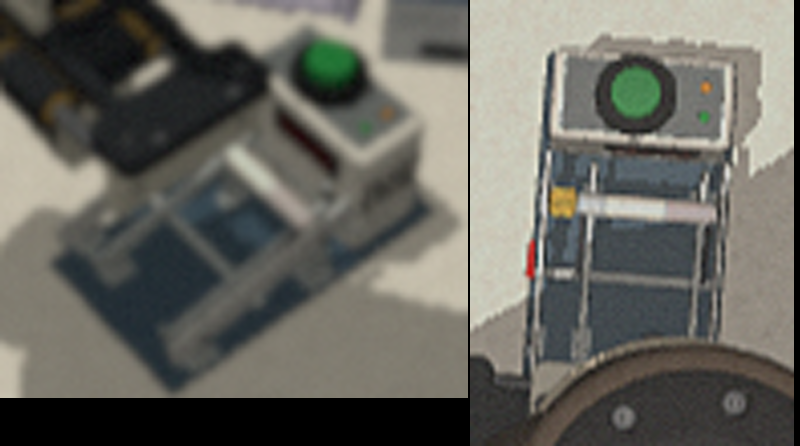

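The tube lies near the top of the gutter, cap at (563,203) and closed end at (714,214) in the composite. I'll compute its gutter x, which should be about 94 mm if held by the catch.

```bash
python3 - <<'E'
from h import *
U=lambda u,v:[290+(u-470)/4.05,135+v/4.05]
V=lambda u,v:[285+u/4.68,180+v/4.68]
g=np.array([.9952,-.0976])
for z in(.060,.064): 
  for uv in (U(563,203),U(640,208),U(714,214)):
    P=atz('top',uv,z);d=P[:2]-[.5397,.0522];print(z,'horiz x',(d@g).round(4),'lat',(d@[.0976,.9952]).round(4))
for x in(.088,.094,.107): print(x,(x*.9781-.006*.2079),'z',.037+x*.2079+.0059)
print(tri(ray('scene',[340.9,219.1]),ray('top',[331.8,185.5])))
E
```

```text
0.06 horiz x 0.0904 lat 0.047
0.06 horiz x 0.0908 lat 0.0041
0.06 horiz x 0.0905 lat -0.0372
0.064 horiz x 0.0901 lat 0.0469
0.064 horiz x 0.0905 lat 0.0042
0.064 horiz x 0.0902 lat -0.037
0.088 0.0848254 z 0.0611952
0.094 0.090694 z 0.0624426
0.107 0.1034093 z 0.0651453
(array([0.63385945, 0.04671802, 0.05229072]), [np.float64(0.0011529814081849986), np.float64(0.0011529814081850075)])
```

x = 94 mm and square to the gutter, so the tube is held by the catch. Now the key at (0.6885, 0.0497).

```bash
python3 -m crank '[{"slide":[3,-0.25,0],"yaw":0},{"slide":[4,-0.25,0],"yaw":0},{"slide":[4,-0.25,0],"yaw":0},{"slide":[4,-0.25,0],"yaw":0},{"slide":[3.25,-0.26,2],"yaw":0},{"slide":[0,0,2.5],"yaw":0},{"slide":[0,0,1],"yaw":0},{"slide":[0,0,0],"yaw":0},{"slide":[0,0,0],"yaw":0}]'
python3 -c "
from h import *
go([.6885,.0497,.29])"
```

```text
time: 11.6
position: [0.6889, 0.0501, 0.3124]
ee_rot: [0.999, -0.048, 0.001, -0.0]
wrist_force: [-0.2, -0.0, -0.0]
opening: 0.0003
grasp_force: 0.0
t 11.6 tcp [0.6889 0.0501 0.3124] yaw -5.56 tilt [ 1.5e-03  2.0e-04 -1.0e+00] F [-0.2 -0.  -0. ] open 0.0003
slide cm [-0.04  0.05  2.24]
```

```bash
python3 -m crank '[{"slide":[0,0,0.5],"yaw":0},{"slide":[0,0,0.5],"yaw":0},{"slide":[0,0,0.5],"yaw":0},{"slide":[0,0,0.5],"yaw":0},{"slide":[0,0,0.2],"yaw":0},{"slide":[0,0,0],"yaw":0}]'; python3 -m crank '[{"slide":[0,0,0.2],"yaw":0},{"slide":[0,0,0.2],"yaw":0},{"slide":[0,0,0],"yaw":0},{"slide":[0,0,0],"yaw":0}]'
```

```text
time: 12.35
position: [0.6888, 0.05, 0.2893]
ee_rot: [0.999, -0.049, -0.0, 0.0]
wrist_force: [-1.3, -0.1, 2.7]
opening: 0.0002
grasp_force: 1.2
time: 12.85
position: [0.6887, 0.05, 0.2864]
ee_rot: [0.999, -0.049, 0.0, 0.0]
wrist_force: [-4.3, 0.3, 9.7]
opening: 0.0007
grasp_force: 4.5
```

```bash
python3 -m crank '[{"slide":[0,0,0.1],"yaw":0},{"slide":[0,0,0.1],"yaw":0},{"slide":[0,0,0],"yaw":0},{"slide":[0,0,0],"yaw":0}]'
python3 - <<'E'
from h import *
snap('scene','s6.png',(285,165,385,240),7)
go([.6885,.0497,.29])
E
```

```text
time: 13.35
position: [0.6886, 0.05, 0.2861]
ee_rot: [0.999, -0.048, 0.001, 0.0]
wrist_force: [-8.3, 0.7, 19.1]
opening: 0.0008
grasp_force: 9.5
t 13.4 tcp [0.6886 0.05   0.2861] yaw -5.53 tilt [ 1.6e-03 -2.0e-04 -1.0e+00] F [-8.6  1.3 18.7] open 0.0005
slide cm [-0.01  0.03 -0.39]
```

View pics/s6.png

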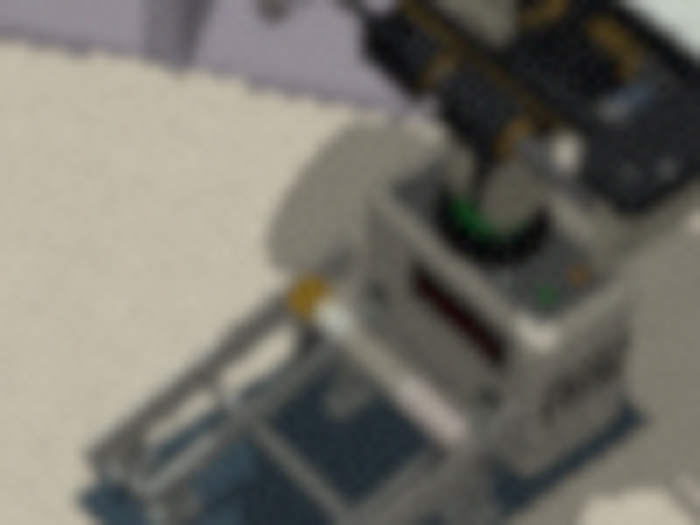

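Hard stop at TCP z = 0.286 (19 N). The picture shows the tube still docked, cap at (310,297), and the fingers on the key. I'll release in steps to confirm the full 6 mm of travel.

```bash
python3 -m crank '[{"slide":[0,0,-0.35],"yaw":0},{"slide":[0,0,0],"yaw":0},{"slide":[0,0,0],"yaw":0}]'|egrep 'pos|wrist'; python3 -m crank '[{"slide":[0,0,-0.2],"yaw":0},{"slide":[0,0,0],"yaw":0}]'|egrep 'pos|wrist'; python3 -m crank '[{"slide":[0,0,-0.15],"yaw":0},{"slide":[0,0,0],"yaw":0}]'|egrep 'pos|wrist';  python3 -m crank '[{"slide":[0,0,-0.15],"yaw":0},{"slide":[0,0,0],"yaw":0}]'|egrep 'pos|wrist';  python3 -m crank '[{"slide":[0,0,-0.2],"yaw":0},{"slide":[0,0,0],"yaw":0}]'|egrep 'pos|wrist'
```

```text
position: [0.6889, 0.05, 0.2866]
wrist_force: [-1.6, 0.2, 3.3]
position: [0.6889, 0.05, 0.2886]
wrist_force: [-1.3, 0.2, 2.5]
position: [0.6889, 0.05, 0.2902]
wrist_force: [-0.1, 0.3, 2.1]
position: [0.6888, 0.05, 0.2918]
wrist_force: [-0.0, -0.3, 1.3]
position: [0.6886, 0.05, 0.2936]
wrist_force: [-0.6, 0.2, 0.3]
```

The spring force falls from about 3.5 N at the hard stop to about 0 some 6 mm higher, so the key went all the way down. I'll withdraw and check.

```bash
python3 -m crank '[{"slide":[0,0,-2],"yaw":0},{"slide":[0,0,-4],"yaw":0},{"slide":[-4,0,-4],"yaw":0},{"slide":[-5,0,0],"yaw":0},{"slide":[-5,0,0],"yaw":0},{"slide":[-5,0,0],"yaw":0},{"slide":[0,0,0],"yaw":0},{"slide":[0,0,0],"yaw":0}]'|egrep 'time|pos|wrist'
python3 - <<'E'
from h import *
a=imaging.read_camera('scene')[150:320,220:460];b=imaging.read_camera('top')[135:245,200:440]
o=np.vstack([a,b]);o=cv2.resize(o,None,fx=2.1,fy=2.1,interpolation=2)
cv2.imwrite('pics/c7.png',o[:,:,::-1])
E
```

```text
time: 15.78
position: [0.4998, 0.0686, 0.3943]
wrist_force: [-0.2, -0.4, 0.7]
```

View pics/c7.png

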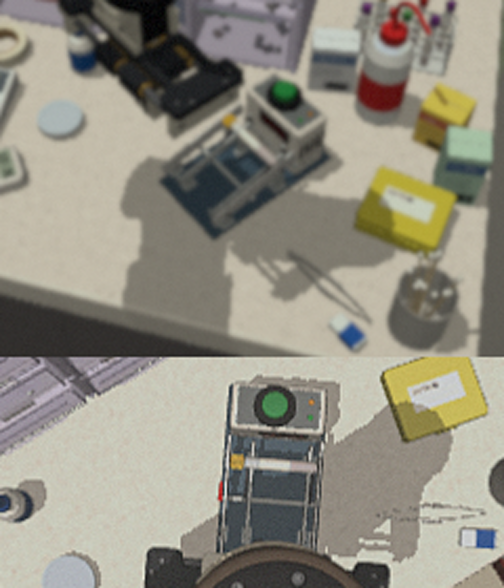

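The tube is docked, with its cap at (237,462) in the lower view. The key is back up at (275,405), the other things haven't moved, and the robot is clear.

```bash
python3 -c "
from h import *
print(ticket.finish_job())"
```

```text
the job is handed in; nothing more can be done
None
```

I handed the job in at about 16 s: the tube was rolled up to the stops and sits behind the raised catch (measured x = 94 mm), then the green key was pressed to its hard stop and sprang back up. Nothing else on the bench moved.

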